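Press a cured specimen out of its mould with the ejector ram

ROBOT

A 7-joint arm with a two-finger parallel gripper is mounted at the origin on a cart in front of the work surface, level with it; the furniture and walls round the work are solid. World frame = base frame: x ahead of the robot, y to its left, z up, the work surface at z = 0. Lengths are in m, angles in rad, forces in N, time in s.
With the tool pointing down it reaches from about 0.425 to 0.95 m from the base axis. Payload 4.7 kg.
Tool frame: the origin (TCP) lies between the finger pads; the fingertips stand 25 mm ahead of it and the grasp point (between the pads) lies 6 mm ahead of it; z points along the fingers, y is the line along which they close (so a half turn about z gives the same grasp; the last joint's range is limited). The gripper opens to 85 mm and grips with 20 to 120 N. Pads are 22 mm wide; open, the fingers measure 114 mm over their backs; the gripper's body (76 mm by 85 mm) begins 54 mm behind the grasp point. The pads swing forward as they close: fully open they stand 13 mm farther back than shut.
Start: joints at [-1.27, 0.469, -0.049, 1.532, 0.024, 1.141, -0.082], TCP at [0.219, 0.639, 0.256] pointing down, gripper open.
Joint ranges: [-2.59, 2.59], [-0.33, 1.99], [-1.39, 1.29], [0.1, 2.45], [-1.04, 4.18], [0.21, 1.99], [-2.66, 2.66]. Speed limits (rad/s): [2.57, 2.57, 3.14, 3.14, 3.14, 3.14, 3.14].

INTERFACE

Orientations are given as a 3x3 rotation matrix whose columns are the frame's x, y, z axes.
In Python, from rig import * gives the robot as it stands. Calls block until the motion is done:
- movep(position, orientation): joint-space move of the TCP to a pose.
- move_l(position, attitude=None, feed=0.15, until_force=None): straight line of the TCP; attitude=None keeps the orientation; feed is the mean speed in m/s. With until_force (N) it stops when the force on the tool has changed by that much, and returns True; else False.
- move_joints(angles): joint-space move.
- command_gripper(opening, newtons=None): finger opening in m; newtons is the grip in N (None keeps the last); returns when the fingers have stopped.
- sleep(seconds).
- inverse_kinematics(position, orientation): joint angles nearest the present ones, or None.
- sense(): the state.
- camera(name): name is "side" or "top"; returns (picture, depth): 400x640x3 uint8, red, green, blue; 400x640 float32, m along the optical axis (not along the pixel's ray), 0 where there is no reading.
- camera_params(name): a dict with "K" (3x3 intrinsics, pixels), "position" and "rotation" of the camera in the world. Camera axes: x right, y down, z forward; pixel columns grow to the right and rows downward; lengths in m; the calibration is good to about 2 mm. A picture is of the moment at which its call begins. camera_params takes no time and is no camera call.
A pose or a line that the arm cannot do raises Unreachable and nothing moves.
- finish_job(): hands the job in; it is judged then, once.
The state is a dict: "time_s": time; "joint_pos": joint angles; "qd": joint speeds; "joint_efforts": joint torques, N m; "position": TCP position; "tcp_rot": TCP orientation; "wrist_force": force on the tool from outside, world axes, zero at the start; "ft_torque": the same for the moment, N m; "finger_gap": finger opening in m; "gripper_force": force on a finger pad.
Only numpy, scipy, OpenCV 4.12 (cv2) and the standard library are available. Lean on these libraries where they do the work, as an engineer would, in place of code of your own. Each camera call takes 0.05 s, during which the arm holds its last target. There are 200 camera calls.

TASK

Take the ejector ram from its rest, put its foot into the bore of the mould block and drive the resin specimen out downwards, pushing the catch table down until you feel it come firmly onto its stop: hold it there for half a second with a total push of about 20 N, and never press the resin with more than 35 N or lean on the mould block. Then draw the ram out and stand it back upright in its rest, leaving the specimen on the lowered table and the other things on the desk where they are.

Things in the scene. Friction and masses are not known exactly. Their poses are not given: they have to be found in the camera images.
- bore (a point): Centre of the mouth of the bore in the press-out stand: a grey stand fixed to the desk (base 90 x 132 mm) with two upright steel columns that carry a bare aluminium mould block 70 x 120 x 30 mm, its top face 115 mm and its underside 85 mm above the desk. The vertical bore goes right through the block, 34 mm in diameter, with a 2 mm chamfer; this point is on its axis in the plane of the top face. z is up, y runs along the 120 mm length of the block (from column to column).
- specimen_mid (a point): Centre of the specimen, a pale round cast-resin mount, 32 mm in diameter and 24 mm high (this point is 12 mm above its underside). At the start it sits in the bore with its top 6 mm below the top face of the block and its underside on the catch table.
- table_top (a point): Centre of the top of the catch table, a small aluminium plate (46 x 76 mm) under the mould block that runs on the two columns. It starts against the underside of the block and holds up the specimen; a friction brake holds it wherever it is left. Pushed from above (through the specimen) it slides down against a steady drag of about 7 N.
- catch_table (a joint): How far the catch table has been pushed down, m: 0 at the start. It ends on a rubber-faced stop nut below it, whose setting differs each time and is not reported: the table meets it somewhere from 0.027 to 0.045 m (the rubber gives less than 1 mm), where the resistance rises sharply from the 7 N drag. The specimen is clear of the block from 0.024 m on.
- ram_grip (a point): The ejector ram, a loose turned steel rod 116 mm long, 0.22 kg, standing on its foot in its rest. From below: foot 30 mm in diameter and 32 mm high with a bevelled lower edge, taper, shaft 18 mm in diameter, collar 29 mm in diameter from 63 to 68 mm, dark ribbed round handle 24 mm in diameter from 68 to 116 mm. This point is on the axis in the handle, 94 mm above the foot's underside: grip here. z points up it.
- ram_foot (a point): Centre of the flat underside of the ram's foot, the face that pushes.
- rest_socket (a point): Centre of the floor of the socket in the ram rest: a black block 70 x 70 x 16 mm fixed to the desk, with a round socket 37 mm in diameter and 10 mm deep; the floor is 6 mm above the desk.
- ram: The ejector ram as a whole; origin at the centre of the flat underside of its foot.
- specimen: The specimen as a whole; origin at the centre of its underside.
- plug_gauge: Bystander, to be left alone: plug gauge, 16 x 95 mm, lying; origin at the centre of its underside.
- ring_gauge: Bystander, to be left alone: steel ring gauge, 52 mm across; origin at the centre of its underside.
- other_mount_a: Bystander, to be left alone: another resin mount, 32 mm across, standing on the desk; origin at the centre of its underside.
- other_mount_b: Bystander, to be left alone: dark resin mount, 32 mm across, standing on the desk; origin at the centre of its underside.
- tally_counter: Bystander, to be left alone: small handheld counter with keys, 105 x 48 mm; origin at the centre of its underside.
- loupe: Bystander, to be left alone: black stand loupe, 40 mm across; origin at the centre of its underside.
- tape_roll: Bystander, to be left alone: roll of tape, 96 mm across; origin at the centre of its underside.
- dropper_bottle: Bystander, to be left alone: brown dropper bottle, 102 mm tall; origin at the centre of its underside.
- press: The press-out stand as a whole (fixed); origin at the centre of its underside, axes as for the bore.
Not all that is in view belongs to the job. Of the things shaped like the part that bears rest_socket, the black one is meant. Leave any orange look-alike of the ram alone.

How it is judged:
By the outcome, as a careful person would: the job done as asked, in the order asked, and still so for the second after the job is handed in, with the robot touching nothing.
It also fails if it takes over 67 s, if anything falls off the work surface, if the arm or the gripper's body presses on something with over 40 N, if the wrist force passes 120 N, or if a joint passes its speed limit or range.

## Working session

There is one attempt and no reset: what is moved stays moved. The work goes in short steps, each a Python script; the robot and the scene stay as the last script left them, time stands still between calls to the robot, and variables do not carry over. Pictures are saved under pics/ and viewed, at most 10 in all, crops included, and the job is handed in when it is done.

```bash
mkdir -p pics; ls
python3 - <<'E'
from rig import *
import cv2,numpy as np
for n in("side","top"):
    p,d=camera(n);c=camera_params(n)
    cv2.imwrite(f"pics/{n}0.png",p[:,:,::-1]);np.save(f"{n}0.npy",d)
    print(n,c["K"].tolist(),c["position"],np.round(c["rotation"],3).tolist())
s=sense();print(s["time_s"],s["position"],s["wrist_force"],s["tcp_rot"])
E
```

```text
pics
side [[399.8974673921948, 0.0, 320.78661792048393], [0.0, 399.8974673921948, 202.58081348030092], [0.0, 0.0, 1.0]] [ 0.1909835  -0.59378995  0.6899502 ] [[0.841, -0.365, 0.399], [-0.54, -0.569, 0.62], [0.0, -0.737, -0.676]]
top [[388.6144773380019, 0.0, 318.8228953772102], [0.0, 388.6144773380019, 204.64326231183304], [0.0, 0.0, 1.0]] [ 0.40769322 -0.05254844  1.1896645 ] [[-0.02, -0.991, 0.133], [-1.0, 0.023, 0.02], [-0.023, -0.133, -0.991]]
0.1 [0.21841104 0.63819141 0.25537242] [ 0.59861406 -0.69573293 -0.07559006] [[-9.46134881e-01  3.23772314e-01 -5.25713821e-04]
 [ 3.23772739e-01  9.46133428e-01 -1.65837424e-03]
 [-3.95402461e-05 -1.73925752e-03 -9.99998487e-01]]
```

View pics/side0.png

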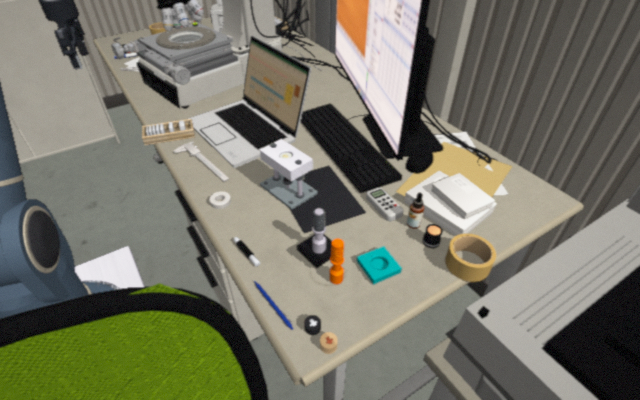

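View pics/top0.png

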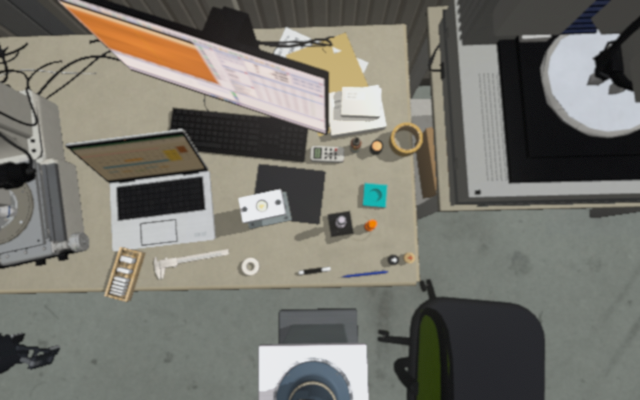

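The side view shows the mould block at about (287,157), the ram at (319,215–250) in the black rest, and the orange look-alike at (337,260). In the top view the block is at (263,206), the ram and rest at (341,222), and the orange one at (371,225). I'll enlarge both.

Run:
```python
import cv2,numpy as np
t=cv2.imread("pics/top0.png");s=cv2.imread("pics/side0.png")
r=lambda im,x,y,w,h,k:cv2.resize(im[y:y+h,x:x+w],None,fx=k,fy=k,interpolation=cv2.INTER_CUBIC)
a=np.hstack([r(t,230,178,66,50,6),r(t,315,195,66,50,6)])  # 396x300 each
b=np.hstack([r(s,250,130,66,50,6),r(s,290,200,66,75,4)[:300,:]]) if 0 else np.hstack([r(s,250,132,66,50,6),cv2.resize(s[203:278,282:348],(264,300),interpolation=cv2.INTER_CUBIC),np.zeros((300,132,3),np.uint8)])
cv2.imwrite("pics/crop.png",np.vstack([a,b]))
```

```text
(no output)
```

View pics/crop.png

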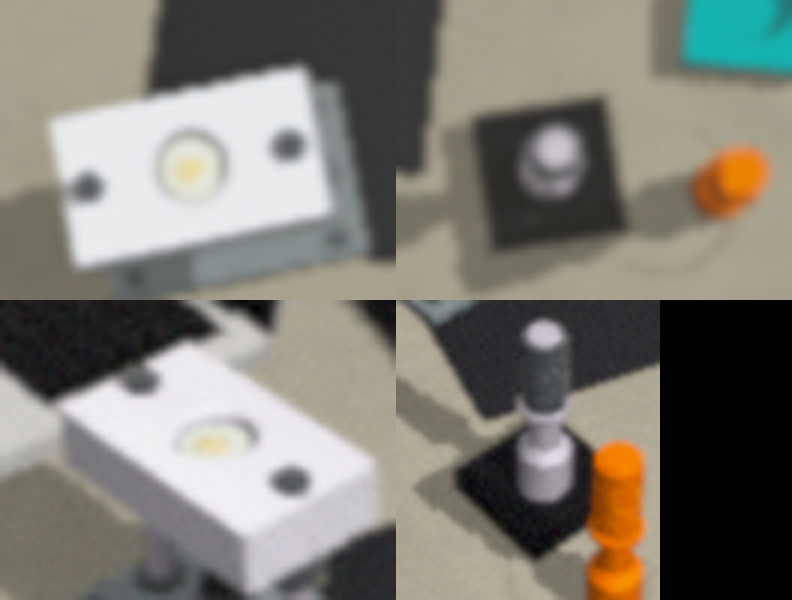

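Enlarged crops: in the top view the bore centre is at (262.0,205.7) and the ram's top at (341.7,219.2). In the side view the bore is at (286.3,155) and the ram's top at (319.2,211.5). The specimen sits in the bore.

```bash
cat > h.py <<'E'
import numpy as np
from rig import *
def ray(n,u,v,z):
    c=camera_params(n);R=np.array(c["rotation"]);p=np.array(c["position"])
    d=R@np.linalg.inv(c["K"])@np.array([u,v,1.]);return p+d*(z-p[2])/d[2]
def down(yaw): # tool z down, y closing direction at yaw
    y=np.array([np.cos(yaw),np.sin(yaw),0]);z=np.array([0,0,-1.]);return np.column_stack([np.cross(y,z),y,z])
E
python3 - <<'E'
from h import *
T=lambda x,y,z,o=(230,178):ray("top",x/6+o[0]-.42,y/6+o[1]-.42,z)
S=lambda x,y,z:ray("side",x/6+250-.42,(y-300)/6+132-.42,z)
f=lambda a:np.round(a,4)
print("bore top",f(T(192,166,.115)),"mean corners",f(T(190,167.5,.115)),"side",f(S(217,438,.115)),f(S(219.5,437.5,.115)))
a,b=T(88,187,.115),T(289,146,.115);print("yaw y-axis",np.degrees(np.arctan2(*(a-b)[1::-1])))
a,b=S(140,381,.115),S(291,481,.115);print("yaw side",np.degrees(np.arctan2(*(a-b)[1::-1])),f((a+b)/2))
print("ram top",f(T(160,145,.122,(315,195))),"side",f(ray("side",149/4+282-.4,34/4+203-.4,.122)))
print("rest",f(T(153.5,173,.016,(315,195))),"side",f(ray("side",(532-396)/4+282-.4,(486-300)/4+203-.4,.016)))
print("orange top",f(T(743-396,172,.116,(315,195))))
d=np.load("top0.npy");print("depth", d[206,262],d[203,250],d[219,341])
c=camera_params("top");R=np.array(c["rotation"]);
for u,v in((254,203),(270,209),(341,219),(330,235)):
    print(u,v,f(np.array(c["position"])+R@np.linalg.inv(c["K"])@np.array([u,v,1.])*d[v,u]))
s=sense();print(s["joint_pos"])
for yaw in np.radians([0,45,90,135,180,-45,-90,-135]):
    q=inverse_kinematics(np.array([.48,-.13,.106]),down(yaw));print(np.degrees(yaw),None if q is None else f(q))
E
```

```text
bore top [0.5543 0.1293 0.115 ] mean corners [0.5536 0.1302 0.115 ] side [0.5521 0.1269 0.115 ] [0.5531 0.1266 0.115 ]
yaw y-axis 100.31237942982678
yaw side 100.79085529236902 [0.5537 0.1327 0.115 ]
ram top [ 0.5107 -0.0922  0.122 ] side [ 0.5088 -0.092   0.122 ]
rest [ 0.5069 -0.0925  0.016 ] side [ 0.4967 -0.0971  0.016 ]
orange top [ 0.4969 -0.178   0.116 ]
depth 1.0952717 1.0922203 1.0711346
254 203 [0.5613 0.1507 0.1143]
270 209 [0.5437 0.1063 0.1108]
341 219 [ 0.5101 -0.0915  0.1217]
330 235 [ 0.4725 -0.0609  0.0158]
[-1.26991152  0.46936877 -0.04861345  1.53354749  0.02408713  1.141001
 -0.08226909]
0.0 [-0.5691  0.5726  1.0015  2.1294 -0.6855  0.805   0.8667]
45.0 [-0.4232  0.4772  0.7752  2.1232 -0.5031  0.7297  1.4676]
90.0 [-0.1975  0.4078  0.4702  2.1121 -0.2888  0.6825  2.0365]
135.0 [ 0.8151  0.5078 -0.8044  2.0562  0.5175  0.787   2.0522]
180.0 [-0.6296  0.6397  1.1126  2.1317 -0.7821  0.8628 -2.178 ]
-45.0 [-0.6408  0.6554  1.1353  2.1321 -0.8022  0.8767  0.1983]
-90.0 [-0.6543  0.6763  1.164   2.1326 -0.8278  0.8956 -0.5616]
-135.0 [-0.6296  0.6397  1.1126  2.1317 -0.7821  0.8628 -1.3926]
```

Run:
```python
from h import *
import cv2
command_gripper(0.06,100)
p=sense()["position"];move_l([p[0]+.03,p[1]-.05,.40],feed=.3)
f=lambda a:None if a is None else np.round(a,2)
best=None
for yaw in np.radians([-60,-30,0,30,60,90,120,150]):
    q=inverse_kinematics(np.array([.51,-.092,.25]),down(yaw));print(round(np.degrees(yaw)),f(q))
    if q is None: continue
    s=abs(np.array(q)-np.array([.18,.5,0,1.8,0,.9,0]));s=s.sum()
    if best is None or s<best[0]: best=(s,yaw)
print(best)
movep([.51,-.092,.25],down(best[1]))
s=sense();print(s["time_s"],s["position"],f(s["joint_pos"]),s["wrist_force"])
q=inverse_kinematics(np.array([.5535,.129,.26]),down(best[1]));print(f(q))
p,d=camera("top");t=p
p,d=camera("side");cv2.imwrite("pics/a.png",np.hstack([p[:,:,::-1][100:350,200:420],t[:,:,::-1][100:350,220:440]]))
```

```text
-60 [-0.59  0.27  0.83  1.94 -0.24  1.02 -0.69]
-30 [-0.58  0.27  0.82  1.94 -0.23  1.02 -0.18]
0 [-0.57  0.27  0.81  1.94 -0.23  1.02  0.34]
30 [-0.56  0.27  0.79  1.94 -0.22  1.02  0.86]
60 [-0.54  0.26  0.77  1.94 -0.21  1.02  1.38]
90 [-0.51  0.26  0.73  1.94 -0.2   1.02  1.88]
120 [-0.48  0.25  0.7   1.94 -0.19  1.02  2.39]
150 [ 1.    0.45 -1.17  1.87  0.46  1.13  2.28]
(np.float64(2.478963810594704), np.float64(-0.5235987755982988))
3.775 [ 0.51049545 -0.09090432  0.25003251] [-0.58  0.27  0.82  1.94 -0.23  1.02 -0.18] [0.23503698 0.33785351 0.23059452]
[-0.88  0.35  0.75  1.82 -0.27  1.08 -0.56]
```

View pics/a.png

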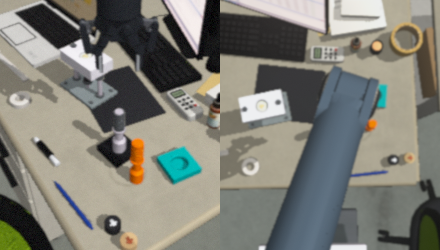

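The gripper is above the ram and the way down is clear. Next I grasp and lift it, then carry it to above the bore.

Run:
```python
from h import *
import cv2
move_l([.5098,-.092,.106],feed=.12)
s=sense();print(s["position"],s["wrist_force"])
command_gripper(0.0,70)
s=sense();print("grip",s["finger_gap"],s["gripper_force"],s["position"],s["wrist_force"])
move_l([.5098,-.092,.25],feed=.12)
move_l([.5535,.129,.25],feed=.15)
sleep(.3)
s=sense();print(s["time_s"],s["position"],s["finger_gap"],s["wrist_force"],s["ft_torque"])
t,_=camera("top");p,_=camera("side")
cv2.imwrite("pics/s1.png",p[:,:,::-1]);cv2.imwrite("pics/t1.png",t[:,:,::-1])
r=lambda im,x,y,w,h,k:cv2.resize(im[y:y+h,x:x+w,::-1],None,fx=k,fy=k,interpolation=cv2.INTER_CUBIC)
cv2.imwrite("pics/b.png",np.hstack([r(p,240,90,90,100,6)[:, :480],cv2.copyMakeBorder(r(t,220,160,80,80,4),0,280,0,0,0)]))
```

```text
[ 0.51034627 -0.09211992  0.10664568] [-0.43635003  0.07646814  1.26988536]
grip 0.02260319966050875 68.25034618377686 [ 0.51002259 -0.09186916  0.10658539] [-0.97176279  0.37567518  5.70221127]
8.95 [0.55350754 0.12869061 0.25006333] 0.02243110808713931 [ 0.28596664  0.47171313 -1.1666082 ] [ 0.02569867 -0.02774358  0.05947205]
```

View pics/b.png

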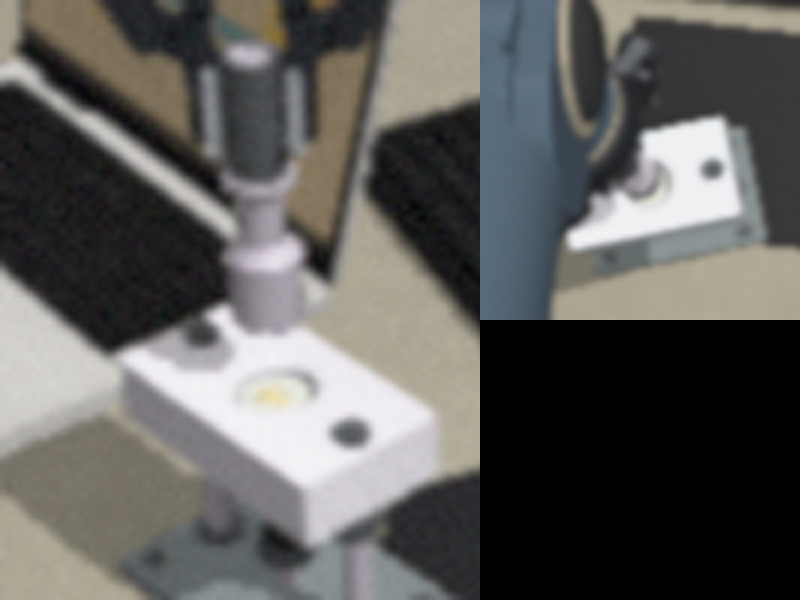

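```bash
cat >> h.py <<'E'
def proj(n,P):
    c=camera_params(n);q=np.array(c["K"])@np.array(c["rotation"]).T@(np.array(P)-c["position"]);return q[:2]/q[2]
E
python3 - <<'E'
from h import *
x,y=.5535,.1287
k=lambda uv:((uv[0]+.42-240)*6,(uv[1]+.42-90)*6)
for nm,z in(("top",.266),("collar",.216),("shoulder",.182),("foot",.150)):print(nm,np.round(k(proj("side",[x,y,z])),1))
print("bore",np.round(k(proj("side",[x,y,.115])),1), "bore+10mm x/y",np.round(k(proj("side",[x+.01,y,.115])),1),np.round(k(proj("side",[x,y+.01,.115])),1))
t=lambda P:(proj("top",P)+.42-[220,160])*4+[480,0]
print("top: foot",t([x,y,.15]),"bore",t([x,y,.115]))
E
```

```text
top [253.8  49. ]
collar [262.4 169.1]
shoulder [267.9 245.9]
foot [272.8 314.8]
bore [277.9 386.7] bore+10mm x/y [299.2 379. ] [266.1 374.7]
top: foot [640.10328315 177.05194551] bore [648.79012531 183.79899672]
```

The ram is held and nearly upright, with its foot at about (266,312) and the bore at (277,390) in the crop. I'll go lower for a closer comparison of the two.

Run:
```python
from h import *
import cv2
print(move_l([.5535,.129,.226],feed=.1,until_force=6)); sleep(.2)
s=sense();print(s["time_s"],s["position"],s["wrist_force"])
t,_=camera("top");p,_=camera("side")
r=lambda im,x,y,w,h,k:cv2.resize(im[y:y+h,x:x+w,::-1],None,fx=k,fy=k,interpolation=cv2.INTER_CUBIC)
a=r(p,255,115,60,60,7); b=r(t,242,185,54,60,7)
cv2.imwrite("pics/c.png",np.hstack([a,b]))
x,y,_=s["position"]
ks=lambda P:np.round((proj("side",P)+.43-[255,115])*7,1)
kt=lambda P:np.round((proj("top",P)+.43-[242,185])*7+[420,0],1)
for nm,P in(("foot",[x,y,s["position"][2]-.1]),("bore",[x,y,.115]),("b+x",[x+.01,y,.115]),("b+y",[x,y+.01,.115]),("shoulder",[x,y,s["position"][2]-.068])):print(nm,ks(P),kt(P))
```

```text
False
9.6417 [0.55391614 0.12899832 0.22658943] [-0.4212773   0.41942531 -1.90764498]
foot [218.  248.1] [555.8 141.9]
bore [219.9 275.4] [560.7 145.7]
b+x [244.8 266.4] [560.7 121. ]
b+y [206.1 261.4] [535.8 146.3]
shoulder [212.4 170.3] [541.6 130.8]
```

View pics/c.png

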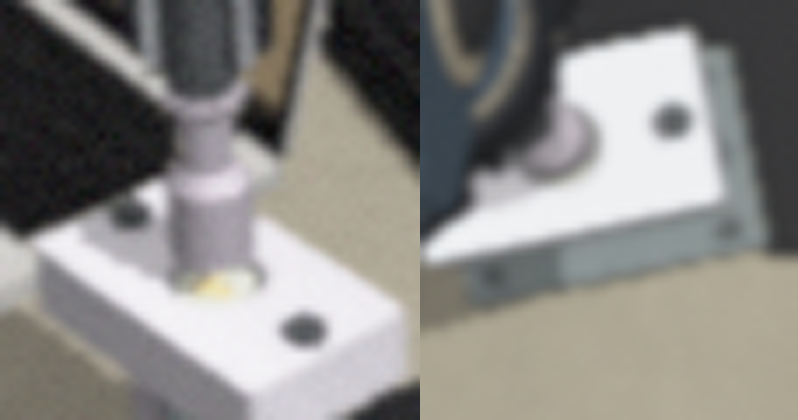

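The foot is over the bore, about 1–2 mm left of centre in the side view (210 against 218). I'll shift it slightly and lower it gently.

Run:
```python
from h import *
move_l([.5543,.1285,.226],feed=.03);sleep(.2)
a=sense();print(a["position"],a["wrist_force"])
hit=move_l([.5543,.1285,.200],feed=.015,until_force=4)
s=sense();print(hit,s["time_s"],s["position"],s["wrist_force"]-a["wrist_force"],s["ft_torque"]-a["ft_torque"])
```

```text
[0.55427589 0.1284907  0.22600771] [ 0.38522485 -0.27775232 -2.53073866]
True 11.3 [0.55453527 0.12893765 0.20889895] [-0.100624    0.17305949  4.58060075] [ 0.00551116 -0.0405053   0.04665406]
```

The foot is in the bore and resting on the specimen, with no side force. Next I push to the stop.

Run:
```python
from h import *
b=np.array([.385,-.278,-2.53]); z0=.2089
def st(m):
    sleep(.05);s=sense();F=s["wrist_force"]-b;print(m,round(s["time_s"],2),np.round((s["position"]-[.5543,.1285,z0])*1e3,2),np.round(F,1),round(s["finger_gap"],4),flush=True);return s,F
move_l([.5543,.1285,z0-.010],feed=.012,until_force=12);st("10mm")
hit=move_l([.5543,.1285,z0-.024],feed=.015,until_force=11);st(("24mm",hit))
if not hit:
    hit=move_l([.5543,.1285,z0-.048],feed=.008,until_force=10);st(("stop",hit))
```

```text
10mm 12.28 [ 0.42  0.46 -9.31] [-0.3  1.6  7.1] 0.0225
('24mm', False) 13.41 [  0.5    0.46 -23.22] [-0.8  1.5  9. ] 0.0223
('stop', True) 15.19 [  0.57   0.5  -36.5 ] [-1.2  1.   7. ] 0.0226
```

Run:
```python
from h import *
b=np.array([.385,-.278,-2.53]); z0=.2089
x,y=.5543,.1285; z=sense()["position"][2]-.0005
F=0;ok=0
for i in range(60):
    move_l([x,y,z],feed=.01); sleep(.1)
    s=sense();F=s["wrist_force"][2]-b[2]
    print(round(s["time_s"],2),round((s["position"][2]-z0)*1e3,2),round((z-z0)*1e3,2),round(F,1),round(s["finger_gap"],4),flush=True)
    if 18<=F<=22.5: 
        ok+=1
        if ok>=9: break
        continue
    ok=0
    if F>28: z+=.0005
    elif F>22.5: z+=.0002
    elif F<12: z-=.0004
    else: z-=.0002
    if z<z0-.0500: print("limit");break
```

```text
15.54 -36.51 -37.0 8.2 0.0222
15.89 -36.51 -37.4 11.0 0.0223
16.24 -36.56 -37.8 13.6 0.0225
16.59 -36.57 -38.0 15.4 0.0228
16.94 -36.55 -38.2 15.4 0.0227
17.29 -36.58 -38.4 17.2 0.0226
17.64 -36.61 -38.6 17.8 0.023
17.99 -36.61 -38.8 19.9 0.0228
18.34 -36.64 -38.8 19.2 0.0228
18.69 -36.64 -38.8 19.0 0.0225
19.04 -36.63 -38.8 18.9 0.0225
19.39 -36.64 -38.8 19.8 0.0226
19.74 -36.64 -38.8 18.6 0.0223
20.09 -36.66 -38.8 19.7 0.0229
20.44 -36.65 -38.8 18.8 0.0225
20.79 -36.66 -38.8 18.8 0.0226
```

The table came onto its stop at about 36.6 mm and was held for more than 2 s at about 19 N. Now I withdraw the ram and return it.

Run:
```python
from h import *
import cv2
def st(m):
    s=sense();print(m,round(s["time_s"],2),np.round(s["position"],4),np.round(s["wrist_force"],1),np.round(s["ft_torque"],2),round(s["finger_gap"],4),flush=True)
move_l([.5543,.1285,.20],feed=.06);st("in bore")
move_l([.5543,.1285,.25],feed=.1);st("out")
move_l([.5100,-.0919,.25],feed=.15)
move_l([.5100,-.0919,.135],feed=.12);sleep(.2);st("above")
t,_=camera("top");p,_=camera("side")
r=lambda im,x,y,w,h,k:cv2.resize(im[y:y+h,x:x+w,::-1],None,fx=k,fy=k,interpolation=cv2.INTER_CUBIC)
cv2.imwrite("pics/d.png",np.hstack([r(p,285,190,65,90,6),r(p,250,135,66,90,6)]))
x,y,z=sense()["position"]
ks=lambda P:np.round((proj("side",P)+.42-[285,190])*6,1)
print("foot",ks([x,y,z-.1]),"rest centre top",ks([x,y,.016]))
```

```text
in bore 21.44 [0.5544 0.1286 0.2001] [ 0.4  1.6 -1.5] [ 0.45 -0.23 -0.03] 0.0225
out 22.09 [0.5537 0.1283 0.2495] [-0.3 -0.5 -2.2] [ 0.   -0.02  0.01] 0.0224
above 25.05 [ 0.5104 -0.0919  0.1356] [-0.3 -0.1 -2.8] [-0.02  0.   -0.02] 0.0225
foot [209.5 298.1] rest centre top [209.5 333.3]
```

View pics/d.png

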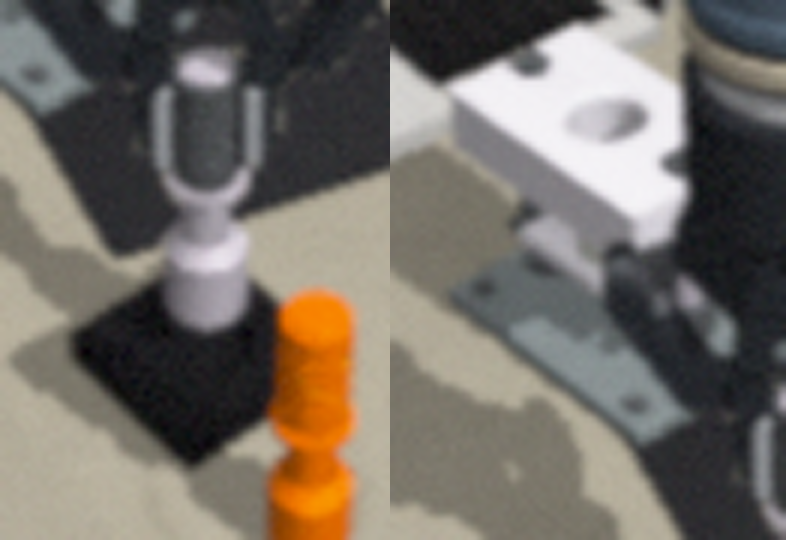

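The ram hangs upright over the black rest (foot at about (207,320) in the left crop). The bore is empty and the table is lowered. Next I set the ram down where it was taken from.

Run:
```python
from h import *
import cv2
def st(m):
    s=sense();print(m,round(s["time_s"],2),np.round(s["position"],4),np.round(s["wrist_force"],1),np.round(s["ft_torque"],2),round(s["finger_gap"],4),flush=True);return s
hit=move_l([.5098,-.0919,.1015],feed=.02,until_force=3.5);s=st(hit)
if .103<s["position"][2]<.1095:
    command_gripper(.055);sleep(.2);st("open")
    move_l([.5098,-.0919,.25],feed=.12)
    move_l([.46,-.02,.40],feed=.25); movep([.30,.45,.40],down(np.radians(-30)));st("away")
    t,_=camera("top");p,_=camera("side")
    r=lambda im,x,y,w,h,k:cv2.resize(im[y:y+h,x:x+w,::-1],None,fx=k,fy=k,interpolation=cv2.INTER_CUBIC)
    cv2.imwrite("pics/e.png",np.hstack([r(p,225,125,170,140,3),r(t,230,170,90,140,3)]))
```

```text
True 26.43 [ 0.5098 -0.0919  0.1066] [0.6 0.2 4.4] [ 0.01  0.09 -0.04] 0.0231
open 27.04 [ 0.5087 -0.0915  0.1057] [ 0.6 -0.9  0.2] [-0.    0.02  0.  ] 0.0553
away 31.04 [0.3013 0.449  0.4001] [-0.1 -1.1 -0.2] [ 0.01  0.01 -0.02] 0.0549
```

View pics/e.png

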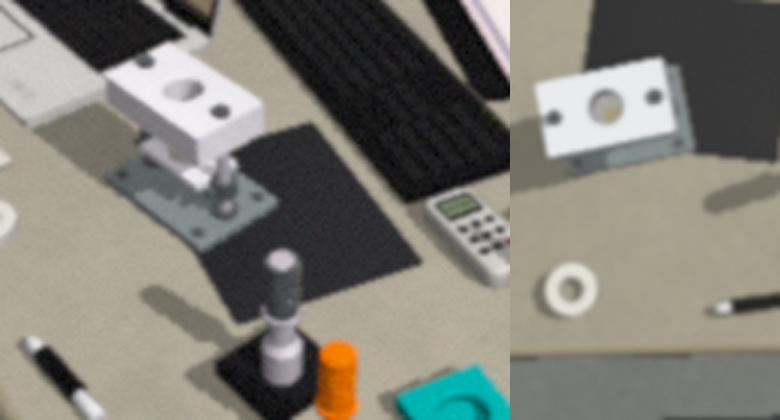

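The ram stands upright in its black rest at (282,320). The table is down, and the specimen shows through the bore at (607,107) in the top view. Nothing else has moved.

```bash
python3 -c "
from rig import *
print(finish_job())"
```

```text
the job is handed in; nothing more can be done
None
```

The job is done and handed in at about 31 s: the specimen was pushed out onto the lowered table, which met its stop at about 36.6 mm and was held there for over 2 s at about 19 N, and the ram is back upright in its black rest.

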